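# Move the snapped-in battery pack from charger to bench polisher

## Task

The battery pack is snapped into the charging cradle. Gently pinch its two sprung side tabs together to unlatch it, lift it straight out without wrenching it against the latches, and press it gently but fully home into the empty battery bay of the bench polisher, so that both tabs spring out and latch it there. The bay's height is adjustable and only roughly known, so find home by feel; do not pull, push or ram the pack hard against the cradle or the polisher, and leave everything else where it stands.

Things in the scene. Friction and masses are not known exactly. Their poses are not given: they have to be found in the camera images.
- pack: Black battery pack, 0.25 kg, 40 mm (x) by 55 mm over the ledges of its two side tabs (y) by 62 mm tall (z up). Origin: centre of its underside. The lower 32 mm (foot, 40 by 41 mm) sits in a bay with about 1 mm clearance per side; the head above is 40 mm along x, 26 mm along y. It fits either way round (half turn about z). It starts latched in the charging cradle, axes along the bay's.
- pad_a (a point): Grey ribbed finger pad of the sprung tab on the pack's +y side; this point: middle of its outer face, 50 mm above the pack's underside and 23 mm from its centre (19.5 mm when pinched fully). The pad is 20 mm wide (x), from 40 to 60 mm above the underside; 46 mm over both pads, 39 mm pinched to the stops. Clear air beside both.
- pad_b (a point): The same on the pack's -y side. At the foot of each pad a finger ledge 3 mm thick sticks out 4.5 mm, its top 40 mm above the underside: fingertips pressing down bear on it. Low on each tab is a barb, sticking out 3.5 mm, its flat top 14 mm above the pack's underside, its underside sloped: it hooks under the bay's lip.
- tab_a (a joint): Inward travel of the +y tab, m: 0 = sprung out, 0.0035 = at its stop against the pack. In a centred pack its barb is clear of the lip from about 0.0025. Takes about 2 N to start, 5 N at the stop. Both tabs must be clear at once; a pinch off centre stops one tab and leaves the other caught.
- tab_b (a joint): The same for the tab on the pack's -y side.
- charger: Charging cradle: low grey plastic block, 104 (x) by 84 mm, 50 mm high, with a thin black foot in front (-x), fixed to the bench. Origin: on its bay's axis at bench level.
- polisher: Bench polisher: grey base with a battery block 90 (x) by 100 mm, 53 to 67 mm high, clamped between side cheeks (y) with screws; behind it (+x) an aluminium motor with a felt wheel and a brush, nearest side 95 mm from the bay's axis, top 112 mm above the bench. Fixed to the bench. Origin: on its empty bay's axis at bench level.
- charger_bay (a point): On the axis of the cradle's bay, 18 mm above the bench: level of a fully home pack's underside. The bay is an upright well 42 mm (x) by 43 mm (y), rim 32 mm above this point, mouth bevelled 4 mm. 15 mm above this point is the underside of a lip on each y side, which catches the barbs. z up.
- polisher_bay (a point): On the axis of the polisher's empty bay, 28 mm above the bench: NOMINAL level of a home pack's underside. The block is clamped up to 7 mm higher or lower than this and the height is not measured, so home must be felt. Otherwise the bay is like the cradle's. Lower the pack, tabs pinched, press home and let go; or push it down by ledges or top with the tabs free until both click out (12 to 20 N).
- polisher_plate (a joint): Sprung contact plate in the floor of the polisher's bay, m: 0.005 = fully up (no pack), 0 = pressed to the bottom by a fully home pack, about 0.001 under a latched pack, which it pushes up against the lips. It pushes with 5 N when up, 8 N at the bottom, where the pack meets the hard floor; an unlatched pack pops up about 5 mm. The cradle has the same.
- jar_small: Bystander: glass jar with white cap, 38 mm across, 46 mm tall, between the two devices, loose.
- jar_tall: Bystander: amber jar with white cap, 34 mm across, 62 mm tall, between and beyond the two devices, loose.
- spatula: Bystander: spatula 170 mm long lying on the bench, loose.
- brush: Bystander: wooden brush 150 mm long lying on the bench, loose.
- weight: Bystander: steel cylinder 48 mm across, 30 mm tall, loose.
Mind the look-alikes: they are no part of the job. What is shaped like the charger but green or white is not meant.

How it is judged:
On the way, in this order (a step that is already met when the one before it is completed fails the run):
1. both tabs pinched in past their lips while the pack is still in the charging cradle (value of joint each of tab_a, tab_b above 0.0021 m and horizontal distance between pack and charger_bay below 0.006 m and z of pack in the frame of charger_bay below 0.012 m), for 0.05 s.
2. pack lifted clear of the charging cradle (z of pack in the frame of charger_bay above 0.04 m), for 0.1 s.
At the end, for the whole second after the job is handed in: The pack is latched in the polisher's bay: within 4 mm of its axis, underside under 10 mm above the nominal home level, the contact plate held down to 2.4 mm or less, upright within 4 degrees, both tabs sprung out to within 1.2 mm, at rest and let go (horizontal distance between pack and polisher_bay below 0.004 m and z of pack in the frame of polisher_bay below 0.01 m and value of joint polisher_plate below 0.0024 m and angle between pack's own z axis and vertical below 0.07 rad and linear speed of pack below 0.02 m/s and value of joint each of tab_a, tab_b below 0.0012 m); the robot touches nothing.
It fails at once if the pack pressed, pulled or rammed against the charging cradle with more than 50 N (contact force between pack and charger above 50 N).
It fails at once if the pack pressed or rammed against the polisher with more than 40 N (contact force between pack and polisher above 40 N).
It fails at once if a bystander moved by more than 30 mm (distance of any of jar_small, jar_tall, spatula, brush, weight from where it was at the start of the episode above 0.03 m).
It also fails if it takes over 72 s, if anything falls off the work surface, if the arm or the gripper's body presses on something with over 40 N, if the wrist force passes 120 N, or if a joint passes its speed limit or range.

## Robot

A 7-joint arm with a two-finger parallel gripper is mounted at the origin on the work surface. World frame = base frame: x ahead of the robot, y to its left, z up, the work surface at z = 0. Lengths are in m, angles in rad, forces in N, time in s.
With the tool pointing down it reaches from about 0.425 to 0.875 m from the base axis. Payload 8.4 kg.
Tool frame: the origin (TCP) lies at the very end of the fingers, on their centre line; the grasp point (between the pads) lies 19 mm behind it (env.grasp_offset is the distance from the TCP to the grasp point, in m); z points along the fingers, y is the line along which they close (so a half turn about z gives the same grasp; the last joint's range is limited). The gripper opens to 85 mm and grips with 20 to 120 N. Pads are 22 mm wide; open, the fingers measure 114 mm over their backs; the gripper's body (76 mm by 85 mm) begins 54 mm behind the grasp point. The pads swing forward as they close: fully open they stand 13 mm farther back than shut.
Start: joints at [-0.099, 0.333, 0.04, 1.465, -0.013, 1.343, -0.059], TCP at [0.65, -0, 0.211] pointing down, gripper open.
Joint ranges: [-2.58, 2.58], [-0.38, 2.09], [-1.3, 1.39], [0.25, 2.4], [-1.5, 4.64], [0.08, 2.09], [-2.65, 2.65]. Speed limits (rad/s): [2.22, 2.22, 2.79, 2.79, 3.14, 3.14, 3.14].

## Interface

Orientations are given as a rotation vector (axis times angle).
In Python, from station import status, optics, env gives the robot as it stands. The module is installed in compiled form; this text tells all that it offers.
- The arm moves only by the tool apply_moves, never from a script. Its arguments are lists of equal length, an entry for each row: "offset": the shift along the tool's x, y, z in m, a list of three; "dr": the turn, a rotation vector about the tool's x, y, z in degrees, a list of three. In form: {"offset": [[x, y, z], ...], "dr": [[rx, ry, rz], ...]}. A call has 1 to 10 rows; each row is the pose to reach, as a shift and turn from the pose commanded when the call began, along the tool's axes at that moment; what a row does not reach only later rows make up. A row lasts 1/8 s, in which the tool goes at most 62.5 mm and 10.7 degrees, less where a joint would pass 70% of its speed; a pose out of reach is approached as far as the arm can. A call with a gripper value outside its range is refused whole. "claw" is the closure, from -1 (fully open) to 1 (shut), set as the call begins (left out, the last holds). The fingers move at their own pace and stop on an object; "newtons" is the grip in N (left out, the last holds). Time passes only in rows, so rows that repeat a pose let the fingers close. It gives the time, the measured TCP pose, the force, the opening and the grip force at its end, in the units of the state.
- status.get_obs(): the state, without advancing time (a new reading comes with each control period).
- optics.snapshot(name): name is "scene" or "side" or "wrist"; returns (picture, depth): 400x640x3 uint8, blue, green, red; 400x640 float32, m along the optical axis (not along the pixel's ray), 0 where there is no reading.
- optics.calibration(name): a dict with "fx", "fy", "cx", "cy" (pixels), "D" ([k1, k2, p1, p2, k3] as OpenCV has them; the pictures are not rectified), "T" (4x4, takes a point from camera to world coordinates). Camera axes: x right, y down, z forward; pixel columns grow to the right and rows downward; lengths in m; the calibration is good to about 2 mm. A picture is of the moment at which its call begins: read the wrist's pose just before it. calibration takes no time and is no camera call; for the wrist camera it gives the pose at the moment of the call.
- env.sign_off(): hands the job in; it is judged then, once.
Trained networks look in the newest picture that a camera, given by its name, has taken for a name from the list of things; names that differ only in an ending like _2 or _b are one class to them, and where a whole thing is asked for, a point or a joint stands for the part that bears it (a point fixed in the world has none). Each returns a list of dicts, best first, with "p" (0 to 1); they miss things now and then, are a little off and sometimes report something else, mostly with a low value. They report only what shows in the picture. A call takes as long as a camera call. They do not tell look-alikes from the thing itself.
- optics.boxes_of(camera, thing): "box" ([left, top, width, height] in pixels, round what is visible of it).
- optics.trace(camera, thing): "pixels" (400x640 bool, what is visible of it) and "box" ([left, top, width, height] in pixels, round what is visible of it).
- optics.place_of(camera, thing): "pixel" ([column, row] in pixels: a listed point, or the origin of a listed thing).
The state is a dict: "time": time; "qpos": joint angles; "joint_velocities": joint speeds; "joint_torque": joint torques, N m; "tool_pos": TCP position; "ee_rot": TCP orientation; "ft_force": force on the tool from outside, world axes, zero at the start; "ft_torque": the same for the moment, N m; "width": finger opening in m; "grasp_force": force on a finger pad.
Only numpy, scipy, OpenCV 4.12 (cv2) and the standard library are available. Lean on these libraries where they do the work, as an engineer would, in place of code of your own. Each camera call takes 0.05 s, during which the arm holds its last target. There are 200 camera calls.

## Working session

There is one attempt and no reset: what is moved stays moved. The work goes in short steps, Python scripts to look and compute and a tool call to move; the robot and the scene stay as the last step left them, time stands still between calls to the robot, and variables do not carry over. Pictures are saved under pics/ and viewed, at most 10 in all, crops included, and the job is handed in when it is done.

Besides the shell and the picture viewer there is one more tool, called by a JSON object that holds its "fn" and its "kwargs". apply_moves: Moves the arm, as the interface text tells. Its arguments: {"type":"object","properties":{"offset":{"type":"array","items":{"type":"array","items":{"type":"number"}}},"dr":{"type":"array","items":{"type":"array","items":{"type":"number"}}},"claw":{"type":"number"},"newtons":{"type":"number"}},"required":["offset","dr"]}

```bash
mkdir -p pics; cat > h.py <<'E'
import numpy as np, cv2
from station import status, optics, env
def ray(cam,px,C=None):
    C=C or optics.calibration(cam)
    K=np.array([[C['fx'],0,C['cx']],[0,C['fy'],C['cy']],[0,0,1]])
    u=cv2.undistortPoints(np.array([[px]],float),K,np.array(C['D'],float))[0,0]
    T=np.array(C['T']); return T[:3,3],T[:3,:3]@np.array([u[0],u[1],1])
def at_z(cam,px,z,C=None):
    o,d=ray(cam,px,C); return o+d*(z-o[2])/d[2]
def at_d(cam,px,depth,C=None):
    o,d=ray(cam,px,C); return o+d*depth
def proj(cam,P,C=None):
    C=C or optics.calibration(cam)
    K=np.array([[C['fx'],0,C['cx']],[0,C['fy'],C['cy']],[0,0,1]])
    T=np.linalg.inv(np.array(C['T']))
    return cv2.projectPoints(np.array(P,float).reshape(-1,1,3),cv2.Rodrigues(T[:3,:3])[0],T[:3,3],K,np.array(C['D'],float))[0][:,0]
E
python3 - <<'E'
from h import *
print(status.get_obs()); print(env.grasp_offset)
a,da=optics.snapshot('scene'); b,db=optics.snapshot('side')
cv2.imwrite('pics/scene.png',a);cv2.imwrite('pics/side.png',b)
np.savez('s.npz',a=a,da=da,b=b,db=db)
for c,d in(('scene',da),('side',db)):
    print(c,optics.calibration(c)['T'].round(3).tolist() if hasattr(optics.calibration(c)['T'],'round') else optics.calibration(c)['T'])
    for t in('pack','pad_a','pad_b','charger','polisher','charger_bay','polisher_bay'):
        for r in optics.place_of(c,t)[:4]:
            x,y=r['pixel'];print(t,round(r['p'],2),np.round(r['pixel'],1),at_d(c,(x,y),d[int(min(y,399)),int(min(x,639))]).round(3))
E
```

```text
{'time': 0.0, 'qpos': array([-0.09922318,  0.33389985,  0.03987058,  1.46626327, -0.01339858,
        1.34330405, -0.05851369]), 'joint_velocities': array([ 0.00101278, -0.00128241,  0.00041046, -0.00047298,  0.00038676,
        0.0011527 ,  0.00017006]), 'joint_torque': array([ 4.63630895e-04, -6.58554840e+01,  1.36586554e+00, -4.05554795e+01,
        1.68904377e-02,  1.27170872e-02, -1.99809978e-05]), 'tool_pos': array([ 6.49513964e-01, -1.41706947e-05,  2.10432306e-01]), 'ee_rot': array([-2.22069799e+00, -2.22068851e+00,  1.90330368e-03]), 'ft_force': array([-0.55446346,  0.67568928,  0.74253009]), 'ft_torque': array([ 0.000543  , -0.04459291, -0.02067739]), 'grasp_force': 0.0, 'width': 0.0855554832336464}
0.0187
scene [[0.651, 0.403, -0.643, 1.33], [0.759, -0.332, 0.56, -0.722], [0.012, -0.853, -0.523, 0.731], [0.0, 0.0, 0.0, 1.0]]
pack 0.77 [370.  202.6] [0.549 0.14  0.049]
pad_a 0.52 [365.  193.9] [0.52  0.148 0.062]
pad_b 0.52 [365.  193.9] [0.52  0.148 0.062]
charger 0.97 [369.2 207.2] [0.555 0.131 0.041]
charger 0.89 [343.5 181.5] [0.365 0.211 0.017]
charger 0.81 [302.2 201.
[... 336 characters left out ...]
.56, -0.782], [0.01, -0.771, -0.636, 0.915], [0.0, 0.0, 0.0, 1.0]]
pack 0.76 [280.9 174.2] [0.487 0.143 0.05 ]
pad_a 0.56 [287.6 164.1] [0.52  0.148 0.072]
pad_b 0.56 [287.6 164.1] [0.52  0.148 0.072]
charger 0.96 [280.4 177.1] [0.478 0.135 0.048]
charger 0.92 [268.3 220.2] [0.336 0.013 0.034]
charger 0.77 [227.8 195.7] [0.315 0.193 0.027]
charger 0.48 [362.5 237. ] [ 0.47  -0.23   0.056]
polisher 0.64 [363.7 234.8] [ 0.478 -0.228  0.057]
charger_bay 0.89 [280.7 176.5] [0.48  0.136 0.049]
charger_bay 0.86 [260.2 213.3] [0.351 0.075 0.01 ]
charger_bay 0.6 [225.3 187.1] [0.32  0.21  0.048]
charger_bay 0.33 [288.7 165.1] [0.526 0.15  0.064]
polisher_bay 0.82 [365.7 226.7] [ 0.528 -0.191  0.029]
```

```bash
python3 - <<'E'
from h import *
s=np.load('s.npz');a=s['a'];b=s['b']
top=cv2.resize(a[130:330,200:440],(800,600)[:2] if 0 else (720,600),interpolation=cv2.INTER_CUBIC)
cv2.imwrite('pics/c1.png',top)
cv2.imwrite('pics/c2.png',cv2.resize(b[120:300,190:430],(800,600),interpolation=cv2.INTER_CUBIC))
E
```

```text
(no output)
```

View pics/c1.png

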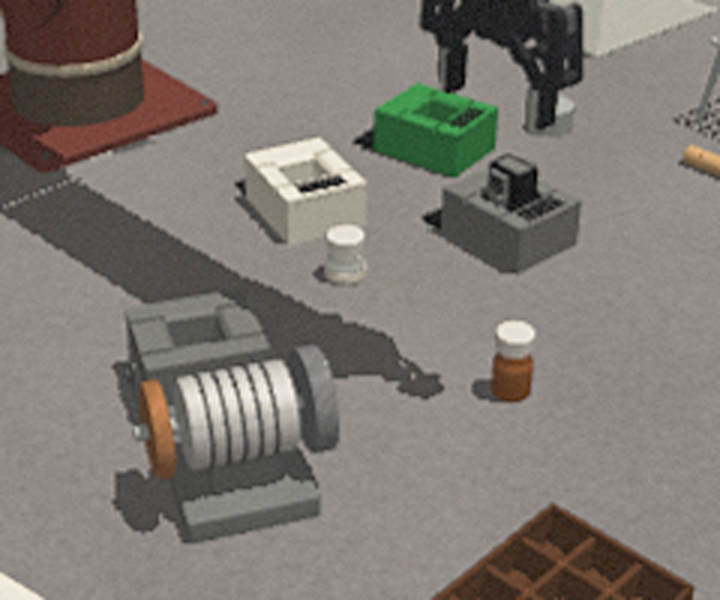

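View pics/c2.png

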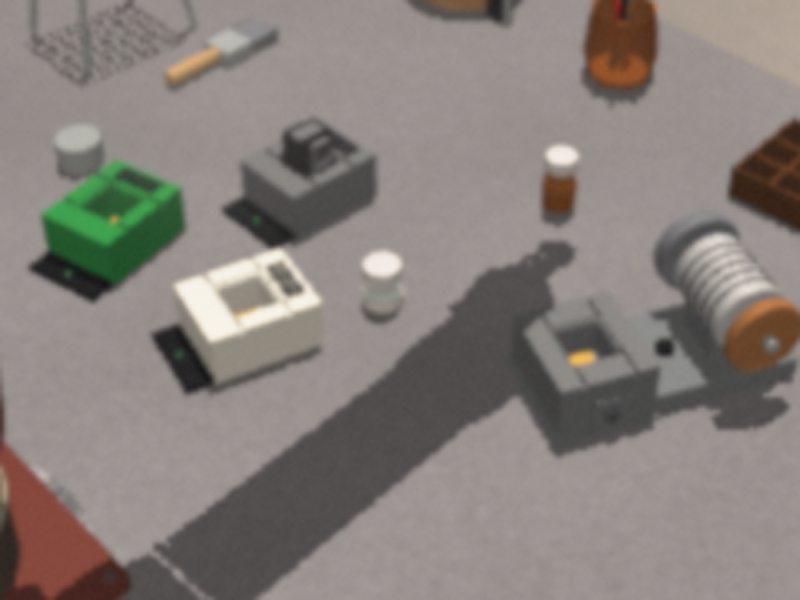

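The first crop shows the grey cradle holding the pack (scene px ≈ (370,190)), next to empty look-alikes in green (≈(345,172)) and white (≈(301,192)). The grey one is the charger because it is grey and the only one with the pack in it. The second crop confirms this from the side (≈(283,166)), with the polisher block at ≈(366,228).

```bash
cat >> h.py <<'E'
def cloud(cam,d,C=None):
    C=C or optics.calibration(cam)
    K=np.array([[C['fx'],0,C['cx']],[0,C['fy'],C['cy']],[0,0,1]])
    v,u=np.nonzero(d>0.05)
    n=cv2.undistortPoints(np.stack([u,v],1)[:,None].astype(float),K,np.array(C['D'],float))[:,0]
    z=d[v,u][:,None]; T=np.array(C['T'])
    return (np.hstack([n*z,z])@T[:3,:3].T+T[:3,3]),np.stack([u,v],1)
def near(P,c,r,lo,hi): return P[(np.hypot(P[:,0]-c[0],P[:,1]-c[1])<r)&(P[:,2]>lo)&(P[:,2]<hi)]
E
python3 - <<'E'
from h import *
s=np.load('s.npz')
for c,k in(('scene','da'),('side','db')):
    P,_=cloud(c,s[k])
    for n,ctr,r,lo,hi in(('ch',(.51,.145),.085,.045,.055),('pack',(.51,.145),.05,.07,.09),('pol',(.52,-.21),.085,.05,.075)):
        Q=near(P,ctr,r,lo,hi); print(c,n,len(Q),Q.mean(0).round(4),np.median(Q[:,2]).round(4),[np.round(x,3) for x in cv2.minAreaRect((Q[:,:2]*1000).astype(np.float32))])
print(np.array(optics.calibration('wrist')['T']).round(3))
E
```

```text
scene ch 424 [0.527  0.1617 0.0504] 0.0506 [array([516.298, 171.659]), array([109.557,  88.753]), np.float64(1.585)]
scene pack 139 [0.52   0.1675 0.0793] 0.0805 [array([517.138, 170.497]), array([41.945, 46.743]), np.float64(1.017)]
scene pol 884 [ 0.5229 -0.1996  0.0584] 0.0592 [array([ 518.281, -196.467]), array([100.811,  96.451]), np.float64(67.209)]
side ch 374 [0.506  0.1634 0.0501] 0.0503 [array([514.577, 172.942]), array([107.691,  89.154]), np.float64(2.344)]
side pack 125 [0.5126 0.1697 0.0792] 0.0802 [array([514.721, 170.895]), array([42.771, 46.744]), np.float64(0.319)]
side pol 764 [ 0.5144 -0.1986  0.0583] 0.0588 [array([ 516.624, -195.582]), array([105.983,  92.993]), np.float64(68.658)]
[[ 1.     0.001 -0.001  0.651]
 [ 0.    -0.949 -0.315  0.082]
 [-0.001  0.315 -0.949  0.374]
 [ 0.     0.     0.     1.   ]]
```

{"fn": "apply_moves", "kwargs": {"offset": [[0.02,-0.015,0.0],[0.04,-0.03,0.0],[0.06,-0.045,0.0],[0.08,-0.06,0.01],[0.1,-0.08,0.02],[0.12,-0.095,0.03],[0.14,-0.11,0.04],[0.16,-0.125,0.05],[0.171,-0.134,0.06],[0.171,-0.134,0.06]], "dr": [[0,0,-10.2],[0,0,-20.4],[0,0,-30.6],[0,0,-40.8],[0,0,-51],[0,0,-61.2],[0,0,-71.4],[0,0,-81.6],[0,0,-91.5],[0,0,-91.5]], "claw": -1, "newtons": 20}}

```text
time: 2.05
tool_pos: [0.5151, 0.1717, 0.1509]
ee_rot: [0.042, -3.14, 0.0]
ft_force: [-0.6, 0.5, 1.0]
width: 0.0855
grasp_force: 0.0
```

```bash
cat > look.py <<'E'
from h import *
import sys
o=status.get_obs();C=optics.calibration('wrist');a,d=optics.snapshot('wrist')
cv2.imwrite(f'pics/{sys.argv[1]}.png',a); np.savez(sys.argv[1]+'.npz',a=a,d=d)
P,uv=cloud('wrist',d,C)
from scipy.spatial.transform import Rotation as R
M=R.from_rotvec(o['ee_rot']).as_matrix()
print('tcp',o['tool_pos'].round(4),'ytool',np.degrees(np.arctan2(M[1,1],M[0,1])).round(2),'z',M[:,2].round(4),'t',o['time'],'f',o['ft_force'].round(2),'w',o['width'],'q',o['qpos'].round(2))
def fit(n,ctr,r,lo,hi):
    Q=near(P,ctr,r,lo,hi)
    if len(Q)<10: print(n,len(Q)); return
    print(n,len(Q),np.median(Q[:,2]).round(4),[np.round(x,2) for x in cv2.minAreaRect((Q[:,:2]*1000).astype(np.float32))])
E
cat > l1.py <<'E'
from look import *
fit('ch',(.516,.171),.085,.045,.054); fit('pack top',(.516,.171),.04,.077,.085)
for z in np.arange(.052,.08,.004): fit(f'{z:.3f}',(.516,.171),.042,z,z+.004)
for t in('pad_a','pack','charger_bay'):
    for r in optics.place_of('wrist',t)[:3]: print(t,r['p'],r['pixel'],at_z('wrist',r['pixel'],.069,C),at_z('wrist',r['pixel'],.018,C))
E
python3 l1.py w1
```

```text
tcp [0.5151 0.1717 0.1509] ytool 91.55 z [-1.1e-03 -1.0e-04 -1.0e+00] t 2.05 f [-0.64  0.47  1.05] w 0.08548871368158356 q [-0.17  0.17 -0.26  1.79  0.05  1.18  1.15]
ch 7879 0.0504 [array([518.14, 172.56]), array([105.  ,  84.46]), np.float64(0.45)]
pack top 1981 0.0816 [array([517.93, 172.88]), array([40.69, 46.12]), np.float64(1.25)]
0.052 141 0.0525 [array([518.34, 168.85]), array([69.88, 74.23]), np.float64(77.54)]
0.056 177 0.0591 [array([512.93, 172.8 ]), array([30.56, 54.41]), np.float64(0.44)]
0.060 98 0.0619 [array([512.34, 172.7 ]), array([29.46, 54.38]), np.float64(1.14)]
0.064 73 0.0658 [array([510.98, 172.73]), array([29.22, 44.85]), np.float64(7.94)]
0.068 72 0.0698 [array([506.73, 175.23]), array([44.18, 24.84]), np.float64(64.08)]
0.072 77 0.0741 [array([504.2 , 173.08]), array([44.6 , 17.05]), np.float64(79.06)]
0.076 347 0.0792 [array([517.05, 172.89]), array([38.82, 45.99]), np.float64(0.29)]
0.080 1650 0.0818 [array([517.97, 172.64]), array([40.62, 45.31]), np.float64(1.25)]
pad_a 0.87 [346.2, 203.3] [0.51834124 0.19533853 0.069     ] [0.53569436 0.20054472 0.018     ]
pad_a 0.84 [294.6, 200.9] [0.5174186 0.1521753 0.069    ] [0.53457973 0.14839964 0.018     ]
pack 0.69 [319.3, 183.1] [0.50148498 0.17235206 0.069     ] [0.51533047 0.17277499 0.018     ]
```

View pics/w1.png

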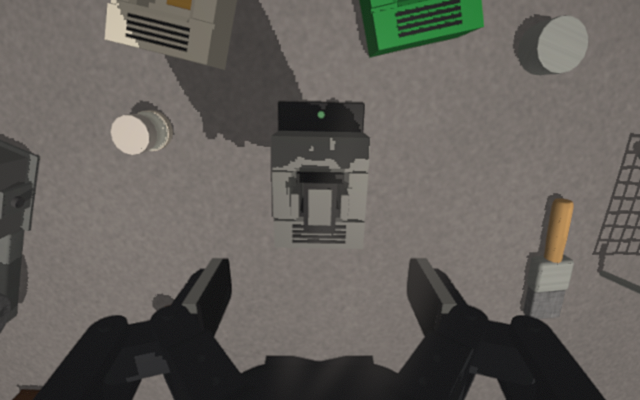

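The wrist view shows the pack centred in the grey cradle at px ≈(320,200), with its pads at (294,201) and (346,203). The gripper fingers are symmetric about column 320.

{"fn": "apply_moves", "kwargs": {"offset": [[-0.002,0.0005,0.02],[-0.003,0.0006,0.045],[-0.003,0.0006,0.065],[-0.003,0.0006,0.08],[-0.003,0.0006,0.0885],[-0.003,0.0006,0.0885],[-0.003,0.0006,0.0885]], "dr": [[0,0,0.6],[0,0,0.6],[0,0,0.6],[0,0,0.6],[0,0,0.6],[0,0,0.6],[0,0,0.6]]}}

```text
time: 3.12
tool_pos: [0.5195, 0.1718, 0.0635]
ee_rot: [-0.024, 3.141, 0.001]
ft_force: [0.0, 0.3, 0.1]
width: 0.0854
grasp_force: 0.0
```

{"fn": "apply_moves", "kwargs": {"offset": [[0,0,0],[0,0,0],[0,0,0],[0,0,0]], "dr": [[0,0,0],[0,0,0],[0,0,0],[0,0,0]], "claw": -0.2, "newtons": 20}}

```text
time: 3.62
tool_pos: [0.519, 0.1717, 0.0629]
ee_rot: [-0.025, 3.141, 0.0]
ft_force: [-0.1, -0.4, 0.2]
width: 0.0512
grasp_force: 0.0
```

```bash
python3 - w2 <<'E'
from look import *
E
```

```text
tcp [0.519  0.1717 0.0629] ytool 90.9 z [ 0.  0. -1.] t 3.625 f [-0.13 -0.36  0.2 ] w 0.05123542379524629 q [-0.18  0.27 -0.26  1.88  0.08  1.01  1.12]
```

View pics/w2.png

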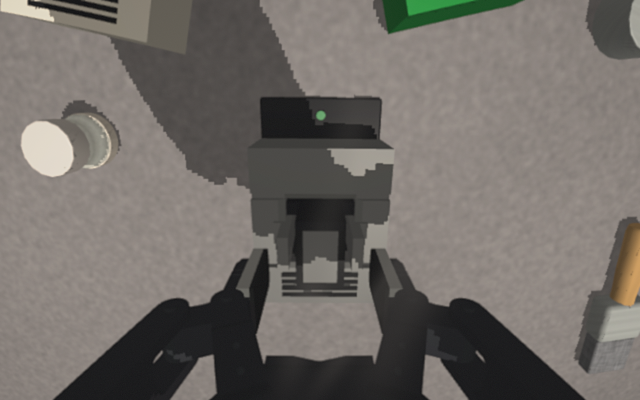

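The view shows the fingers straddling the pack's tabs, with inner edges at columns 268 and 371 and the pack centred at about 320.5. I'll check the along-x fit from this picture's depth.

```bash
python3 - <<'E'
from h import *
s=np.load('w2.npz');d=s['d'];P,uv=cloud('wrist',d)
Q=near(P,(.516,.172),.06,.079,.086); Q=Q[abs(Q[:,1]-.172)<.014]; print('head',len(Q),Q.min(0),Q.max(0),np.median(Q[:,2]))
for lo,hi in((.05,.1),):
  for s_ in(-1,1):
    F=P[(s_*(P[:,1]-.172)>.0245)&(s_*(P[:,1]-.172)<.045)&(abs(P[:,0]-.518)<.03)&(P[:,2]>.056)&(P[:,2]<.12)]
    print(s_,len(F),np.percentile(F,[1,50,99],axis=0).round(4))
print(proj('wrist',[[.519,.1717,.0629],[.519,.1717,.081],[.498,.1727,.081],[.538,.1727,.081]]))
E
```

```text
head 3409 [0.49745365 0.15975634 0.07907548] [0.53804267 0.18589981 0.08398006] 0.08181288472253476
-1 1583 [[0.5081 0.1333 0.0589]
 [0.5127 0.1456 0.1062]
 [0.53   0.1472 0.1197]]
1 1589 [[0.5072 0.1976 0.0586]
 [0.5116 0.1993 0.1059]
 [0.5293 0.2113 0.1197]]
[[317.64831853 242.70362707]
 [317.50310384 258.00493313]
 [320.09841391 221.0914162 ]
 [318.81949556 288.76575296]]
```

{"fn": "apply_moves", "kwargs": {"offset": [[0.001,0.0005,0],[0.001,0.0005,0]], "dr": [[0,0,0],[0,0,0]]}}

```text
time: 3.92
tool_pos: [0.5178, 0.1722, 0.0628]
ee_rot: [0.025, -3.141, 0.0]
ft_force: [0.7, -0.4, 0.3]
width: 0.0515
grasp_force: 0.0
```

{"fn": "apply_moves", "kwargs": {"offset": [[0,0,0],[0,0,0],[0,0,0],[0,0,0]], "dr": [[0,0,0],[0,0,0],[0,0,0],[0,0,0]], "claw": 0.2, "newtons": 20}}

```text
time: 4.42
tool_pos: [0.5179, 0.1721, 0.0628]
ee_rot: [0.025, -3.141, 0.0]
ft_force: [0.7, 0.3, 0.4]
width: 0.034
grasp_force: 0.0
```

```bash
python3 - w3 <<'E'
from look import *
cv2.imwrite('pics/w3c.png',cv2.resize(a[150:390,160:480],(800,600),interpolation=cv2.INTER_CUBIC))
print(o['grasp_force'])
Q=near(P,(.516,.172),.06,.077,.09); Q=Q[abs(Q[:,1]-.172)<.014]; print('head',len(Q),Q.min(0),Q.max(0),np.median(Q[:,2]))
E
```

```text
tcp [0.5179 0.1721 0.0628] ytool 90.9 z [-1.e-04 -0.e+00 -1.e+00] t 4.425 f [0.7  0.34 0.37] w 0.0340317164803481 q [-0.18  0.27 -0.26  1.88  0.08  1.01  1.12]
0.0
head 3479 [0.49756353 0.15973089 0.07700231] [0.53858417 0.18594954 0.08441024] 0.08181794389656924
```

View pics/w3c.png

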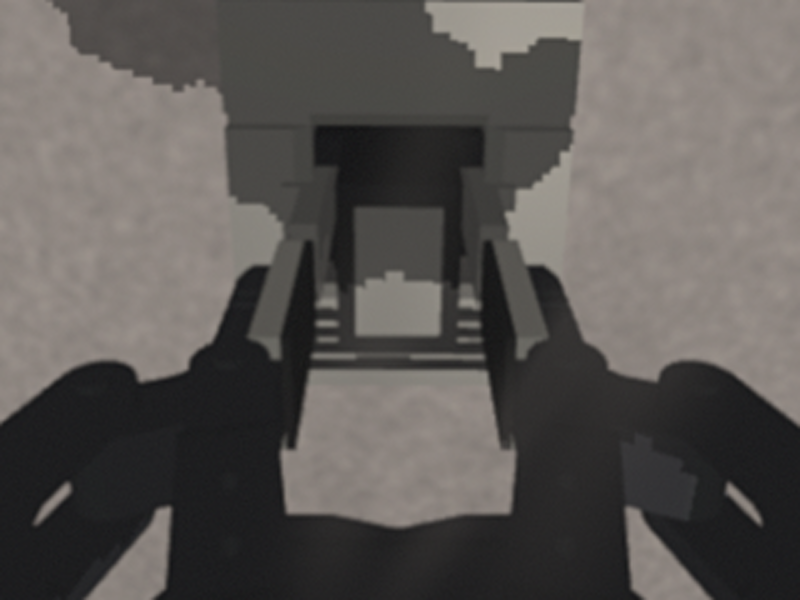

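```bash
python3 - <<'E'
from h import *
s=np.load('w3.npz');d=s['d'];P,uv=cloud('wrist',d)
for z in np.arange(.056,.116,.004):
    Q=P[(abs(P[:,2]-z-.002)<.002)&(abs(P[:,0]-.518)<.035)]; 
    r=Q[(Q[:,1]>.1855)&(Q[:,1]<.215)]; l=Q[(Q[:,1]<.159)&(Q[:,1]>.13)]
    f=lambda q:(len(q),q.min(0)[:2].round(4),q.max(0)[:2].round(4)) if len(q) else 0
    print(round(z,3),f(l),f(r))
C=optics.calibration('wrist');print(C['fx'],np.array(C['T']).round(3))
E
```

```text
0.056 (134, array([0.5078, 0.145 ]), array([0.5282, 0.1558])) (127, array([0.5075, 0.1896]), array([0.5256, 0.2003]))
0.06 (68, array([0.5076, 0.1454]), array([0.5284, 0.1558])) (71, array([0.4982, 0.1856]), array([0.5276, 0.2   ]))
0.064 (55, array([0.5078, 0.1496]), array([0.5277, 0.1558])) (61, array([0.5073, 0.1896]), array([0.5277, 0.1956]))
0.068 (58, array([0.5076, 0.1497]), array([0.5247, 0.1557])) (50, array([0.498 , 0.1855]), array([0.5223, 0.1955]))
0.072 (63, array([0.5079, 0.1497]), array([0.5282, 0.1558])) (67, array([0.5075, 0.1896]), array([0.5277, 0.1956]))
0.076 (132, array([0.5077, 0.1497]), array([0.5279, 0.1558])) (132, array([0.5073, 0.1896]), array([0.5276, 0.1955]))
0.08 (27, array([0.5083, 0.1499]), array([0.528 , 0.1557])) (54, array([0.5031, 0.1855]), array([0.5379, 0.1953]))
0.084 (38, array([0.5078, 0.1489]), array([0.5242, 0.1557])) (29, array([0.5073, 0.1897]), array([0.5261, 0.1962]))
0.088 (92, array([0.507 , 0.1441]), array([0.5291, 0.1563])) (100, array([0.5064, 0.1896]), array([0.5283, 0.2016]))
0.092 (137, array([0.5072, 0.1424]), array([0.5294, 0.1563])) (147, array([0.5062, 0.1896]), array([0.5286, 0.2029]))
0.096 (149, array([0.5069, 0.1424]), array([0.529 , 0.1562])) (157, array([0.5065, 0.1897]), array([0.5291, 0.2034]))
0.1 (158, array([0.5072, 0.1425]), array([0.529 , 0.1563])) (164, array([0.5062, 0.1897]), array([0.5284, 0.2034]))
0.104 (184, array([0.507, 0.142]), array([0.5295, 0.1562])) (182, array([0.506 , 0.1897]), array([0.5285, 0.2035]))
0.108 (182, array([0.507 , 0.1421]), array([0.529 , 0.1563])) (201, array([0.5064, 0.1897]), array([0.5288, 0.2039]))
0.112 (211, array([0.5067, 0.142 ]), array([0.529 , 0.1562])) (192, array([0.5063, 0.1896]), array([0.5292, 0.2038]))
309.76440553642465 [[-0.016  0.95   0.313  0.438]
 [ 1.     0.016  0.004  0.172]
 [-0.001  0.313 -0.95   0.226]
 [ 0.     0.     0.     1.   ]]
```

The crop and depth show the fingertips at z≈0.087, above the pads (0.059–0.079). They closed over air, so I'll reopen and go lower in small steps, watching the force.

{"fn": "apply_moves", "kwargs": {"offset": [[0,0,0],[0,0,0],[0,0,0.003],[0,0,0.006],[0,0,0.009],[0,0,0.012],[0,0,0.012]], "dr": [[0,0,0],[0,0,0],[0,0,0],[0,0,0],[0,0,0],[0,0,0],[0,0,0]], "claw": -0.2}}

```text
time: 5.35
tool_pos: [0.5177, 0.1721, 0.0505]
ee_rot: [0.025, -3.141, 0.0]
ft_force: [0.2, 0.3, -0.3]
width: 0.0514
grasp_force: 0.0
```

```bash
cat > tip.py <<'E'
from look import *
import sys
c=o['tool_pos']
for s_ in(-1,1):
    h=o['width']/2
    v=s_*(P[:,1]-c[1]); F=P[(v>h+.0045)&(v<h+.013)&(abs(P[:,0]-c[0])<.011)&(P[:,2]>.054)&(P[:,2]<.12)]
    print(s_,np.histogram(F[:,2],np.arange(.054,.12,.003))[0])
E
python3 tip.py w4
```

```text
tcp [0.5177 0.1721 0.0505] ytool 90.9 z [-6.e-04 -2.e-04 -1.e+00] t 5.35 f [ 0.15  0.31 -0.27] w 0.05140612984070688 q [-0.18  0.28 -0.26  1.89  0.09  0.98  1.11]
-1 [ 0  0  0  0  0  0  0  0  7 29 37 51 48 57 50 64 61 38 15 14 29]
1 [ 0  0  0  0  0  0  0  0 11 26 37 44 36 36 37 41 51 24 21  8  0]
```

{"fn": "apply_moves", "kwargs": {"offset": [[0,0,0.004],[0,0,0.008],[0,0,0.011],[0,0,0.014],[0,0,0.014]], "dr": [[0,0,0],[0,0,0],[0,0,0],[0,0,0],[0,0,0]]}}

```text
time: 6.02
tool_pos: [0.5178, 0.1721, 0.0365]
ee_rot: [0.025, -3.141, 0.0]
ft_force: [-0.6, 0.3, 0.6]
width: 0.0514
grasp_force: 0.0
```

```bash
python3 tip.py w5
```

```text
tcp [0.5178 0.1721 0.0365] ytool 90.9 z [-5.e-04 -1.e-04 -1.e+00] t 6.025 f [-0.61  0.32  0.56] w 0.05137619162085424 q [-0.18  0.3  -0.26  1.9   0.09  0.95  1.11]
-1 [  0   0   0   4  20  35  51  50  52  51  63  63  54  15  16  24  24  53
  64 189  53]
1 [ 0  0  0  6 17 42 37 43 36 33 36 44 39 13 13  0  0  0  1 23  1]
```

{"fn": "apply_moves", "kwargs": {"offset": [[0,0,0],[0,0,0],[0,0,0],[0,0,0]], "dr": [[0,0,0],[0,0,0],[0,0,0],[0,0,0]], "claw": 0.2, "newtons": 20}}

```text
time: 6.58
tool_pos: [0.5182, 0.1723, 0.0375]
ee_rot: [-0.025, 3.141, 0.0]
ft_force: [-1.7, -0.1, 5.3]
width: 0.0364
grasp_force: 20.5
```

{"fn": "apply_moves", "kwargs": {"offset": [[0,0,-0.004],[0,0,-0.008],[0,0,-0.012],[0,0,-0.016]], "dr": [[0,0,0],[0,0,0],[0,0,0],[0,0,0]]}}

```text
time: 7.08
tool_pos: [0.5177, 0.172, 0.0528]
ee_rot: [0.025, -3.141, 0.0]
ft_force: [1.0, 0.5, -2.3]
width: 0.036
grasp_force: 21.9
```

{"fn": "apply_moves", "kwargs": {"offset": [[0,0,-0.01],[0,0,-0.03],[0,0,-0.06],[0,0,-0.09],[0,0,-0.12],[0,0,-0.147]], "dr": [[0,0,0],[0,0,0],[0,0,0],[0,0,0],[0,0,0],[0,0,0]]}}

```text
time: 7.82
tool_pos: [0.5179, 0.1722, 0.2015]
ee_rot: [-0.025, 3.141, 0.0]
ft_force: [0.6, -0.4, -2.3]
width: 0.0362
grasp_force: 22.0
```

{"fn": "apply_moves", "kwargs": {"offset": [[-0.003,-0.02,0],[-0.009,-0.06,0],[-0.016,-0.11,0],[-0.024,-0.16,0],[-0.031,-0.21,0],[-0.039,-0.26,0],[-0.046,-0.31,0],[-0.052,-0.355,0],[-0.056,-0.385,0],[-0.058,-0.395,0]], "dr": [[0,0,1],[0,0,3.5],[0,0,6],[0,0,9],[0,0,12],[0,0,15],[0,0,18],[0,0,21],[0,0,22.5],[0,0,22.9]]}}

```text
time: 9.07
tool_pos: [0.5813, -0.2243, 0.1989]
ee_rot: [-0.604, -3.081, 0.001]
ft_force: [0.6, 1.0, -2.3]
width: 0.0365
grasp_force: 22.0
```

```bash
cat > l2.py <<'E'
from look import *
fit('pol top',(.517,-.196),.085,.05,.07)
for lo in(.05,.054,.058,.062,.066): fit(f'z{lo}',(.517,-.196),.085,lo,lo+.004)
for r in optics.place_of('wrist','polisher_bay')[:3]: print(r['p'],r['pixel'],[at_z('wrist',r['pixel'],z,C).round(4) for z in(.021,.028,.035)])
E
python3 l2.py w6
```

```text
tcp [ 0.5813 -0.2243  0.1989] ytool 67.82 z [-1.6e-03 -2.0e-04 -1.0e+00] t 9.075 f [ 0.62  0.98 -2.33] w 0.036537388569831554 q [ 0.25  0.29  0.06  1.55 -0.02  1.3   1.49]
pol top 8359 0.0593 [array([ 519.44, -196.57]), array([100.26,  90.65]), np.float64(67.77)]
z0.05 84 0.0528 [array([ 519.32, -197.41]), array([97.08, 48.65]), np.float64(68.75)]
z0.054 1153 0.0563 [array([ 519.41, -196.57]), array([99.66, 90.95]), np.float64(67.38)]
z0.058 7120 0.0595 [array([ 519.4 , -196.56]), array([100.26,  90.43]), np.float64(67.77)]
z0.062 2
z0.066 0
0.84 [322.1, 109.4] [array([ 0.5189, -0.1947,  0.021 ]), array([ 0.5187, -0.1947,  0.028 ]), array([ 0.5185, -0.1947,  0.035 ])]
```

View pics/w6.png

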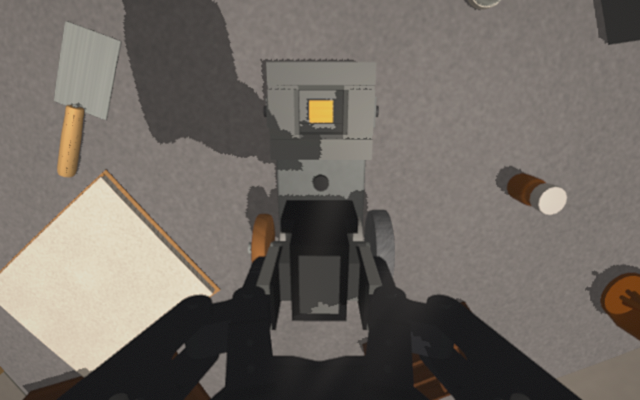

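The view shows the empty polisher bay at px ≈(322,111) with its yellow contact plate, and the pack held upright between the fingers. Next I'll measure the bay hole and the in-hand pack from the same depth image.

```bash
cat > l3.py <<'E'
import sys; from h import *
C=optics.calibration('wrist'); d=np.load(sys.argv[1])['d'];P,uv=cloud('wrist',d,C)
th=np.radians(67.77-90);R=np.array([[np.cos(th),-np.sin(th)],[np.sin(th),np.cos(th)]])
c0=np.array([.5194,-.1966]); L=(P[:,:2]-c0)@R; z=P[:,2]
top=(z>.0565)&(z<.0625)
for nm,a,b in(('x',0,1),('y',1,0)):
    m=top&(abs(L[:,b])<.012)&(abs(L[:,a])<.052); v=np.sort(L[m,a]); 
    print(nm,'hole',v[v<0].max().round(4),v[v>0].min().round(4),'outer',v.min().round(4),v.max().round(4))
    for zz in(.050,.053):  # walls
        m=(abs(z-zz)<.0015)&(abs(L[:,b])<.012)&(abs(L[:,a])<.03);v=L[m,a]
        if len(v):print('  z',zz,np.round([v.min(),v.max()],4), np.histogram(v,np.arange(-.03,.031,.005))[0])
pl=(z>.012)&(z<.048)&(abs(L).max(1)<.024); print('plate/floor',np.median(z[pl]),cv2.minAreaRect((L[pl]*1000).astype(np.float32)))
o=status.get_obs();t=o['tool_pos']; LT=(P[:,:2]-t[:2])@R
print('z hist near tcp',[(round(zz,3),int(((abs(z-zz)<.0025)&(abs(LT).max(1)<.03)).sum())) for zz in np.arange(t[2]+.03,t[2]+.06,.005)])
for dz in(.038,.041,.044,.047):
    m=(abs(z-t[2]-dz)<.0015)&(abs(LT[:,1])<.0145)&(abs(LT[:,0])<.03)
    if m.sum()>20:print(dz,m.sum(),np.median(z[m])-t[2],LT[m].min(0).round(4),LT[m].max(0).round(4),cv2.minAreaRect((LT[m]*1000).astype(np.float32)))
E
python3 l3.py w6.npz
```

```text
x hole -0.021 0.0215 outer -0.0453 0.0451
  z 0.053 [0.021  0.0219] [ 0  0  0  0  0  0  0  0  0  0 25  0]
y hole -0.0198 0.0239 outer -0.0478 0.0519
  z 0.05 [-0.0201 -0.02  ] [0 5 1 0 0 0 0 0 0 0 0 0]
  z 0.053 [-0.02    0.0233] [ 0  0 10  0  0  0  0  0  0  0  6  0]
plate/floor 0.02804578728546725 ((0.4004402160644531, 1.2705841064453125), (41.881534576416016, 45.4815788269043), 0.30718040466308594)
z hist near tcp [(np.float64(0.229), 517), (np.float64(0.234), 598), (np.float64(0.239), 2192), (np.float64(0.244), 4031), (np.float64(0.249), 472), (np.float64(0.254), 422)]
0.038 184 0.03805002682908476 [-0.0207 -0.0142] [0.0089 0.0137] ((-12.114891052246094, -6.39324951171875), (19.27897834777832, 39.160003662109375), 48.14481735229492)
0.041 1143 0.04202223261610105 [-0.0206 -0.0145] [0.0208 0.0145] ((0.05659294128417969, -0.007828712463378906), (28.99034881591797, 41.347816467285156), 89.85384368896484)
0.044 3604 0.043259275623126425 [-0.0207 -0.0123] [0.0202 0.0138] ((-0.26593971252441406, 0.7131328582763672), (40.91619873046875, 26.0633544921875), 0.12806180119514465)
```

{"fn": "apply_moves", "kwargs": {"offset": [[0.02,0.001,0],[0.045,0.0025,0],[0.062,0.0036,0.01],[0.0672,0.0036,0.035],[0.0672,0.0036,0.065],[0.0672,0.0036,0.09],[0.0672,0.0036,0.105],[0.0672,0.0036,0.11],[0.0672,0.0036,0.11]], "dr": [[0,0,0],[0,0,0],[0,0,0],[0,0,0],[0,0,0],[0,0,0],[0,0,0],[0,0,0],[0,0,0]]}}

```text
time: 10.3
tool_pos: [0.5216, -0.193, 0.0903]
ee_rot: [0.598, 3.084, 0.0]
ft_force: [-0.0, 0.3, -1.9]
width: 0.0365
grasp_force: 22.5
```

```bash
python3 - w7 <<'E'
from look import *
E
python3 l3.py w7.npz
python3 - <<'E'
import cv2
a=cv2.imread('pics/w7.png');cv2.imwrite('pics/w7c.png',cv2.resize(a[120:320,200:440],(720,600),interpolation=cv2.INTER_CUBIC))
E
```

```text
tcp [ 0.5216 -0.193   0.0903] ytool 68.03 z [ 5.e-04  0.e+00 -1.e+00] t 10.3 f [-0.03  0.26 -1.95] w 0.03649867621776575 q [ 0.24  0.24  0.04  1.84 -0.01  1.06  1.47]Traceback (most recent call last):
  File "l3.py", line 8, in <module>
    print(nm,'hole',v[v<0].max().round(4),v[v>0].min().round(4),'outer',v.min().round(4),v.max().round(4))
                                          ~~~~~~~~~~^^
    return umr_minimum(a, axis, None, out, keepdims, initial, where)
ValueError: zero-size array to reduction operation minimum which has no identity
```

View pics/w7c.png

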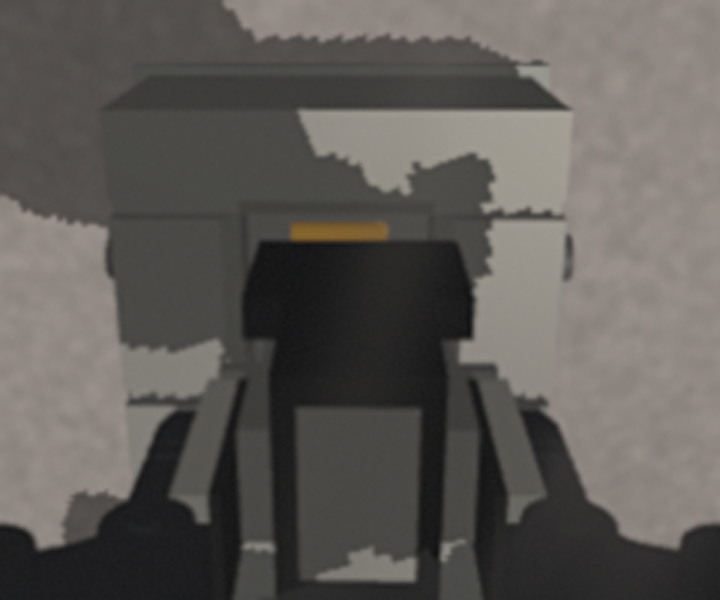

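The crop shows the bay mouth centred at about column 340 and the pack foot at about 358. The pack is roughly 3 mm too far in +y, which agrees with the measured TCP error, so I'll correct it.

{"fn": "apply_moves", "kwargs": {"offset": [[0,-0.0015,0],[0,-0.0029,0],[0,-0.0029,0],[0,-0.0029,0]], "dr": [[0,0,0.2],[0,0,0.2],[0,0,0.2],[0,0,0.2]]}}

```text
time: 10.85
tool_pos: [0.5201, -0.1961, 0.0899]
ee_rot: [0.605, 3.083, 0.0]
ft_force: [-0.5, 0.5, -2.2]
width: 0.0365
grasp_force: 22.5
```

```bash
python3 - w8 <<'E'
from look import *
th=np.radians(67.77-90);R=np.array([[np.cos(th),-np.sin(th)],[np.sin(th),np.cos(th)]])
c0=np.array([.5194,-.1966]); L=(P[:,:2]-c0)@R; z=P[:,2]
print('tcp local',(o['tool_pos'][:2]-c0)@R)
m=(z>.0575)&(z<.0625)&(abs(L[:,0]+.018)<.003)&(abs(L[:,1])<.05); v=L[m,1]; print('hole y',v[v<0].max(),v[v>0].min())
m=(z>.0575)&(z<.0625)&(abs(L[:,1])<.01)&(abs(L[:,0])<.05); print('hole xmin',L[m,0].max())
t=o['tool_pos']
for dz in(-.018,-.014,-.010,-.006,-.002):
    m=(abs(z-t[2]-dz)<.002)&(abs(L[:,0]+.02)<.006)&(abs(L[:,1])<.03)
    if m.sum()>5: print('foot',dz,m.sum(),L[m].min(0).round(4),L[m].max(0).round(4))
m=(abs(z-t[2]-.0435)<.002)&(abs(L[:,1]-.002)<.0145)&(abs(L[:,0])<.03); print('head',L[m].min(0),L[m].max(0),np.median(z[m]))
E
```

```text
tcp [ 0.5201 -0.1961  0.0899] ytool 67.79 z [ 0.  0. -1.] t 10.85 f [-0.5   0.48 -2.23] w 0.03652628120786008 q [ 0.24  0.24  0.04  1.84 -0.01  1.06  1.47]
tcp local [0.00045859 0.00073952]
hole y -0.023548668536881694 0.02251225540068459
hole xmin -0.022209929273644666
foot -0.018 125 [-0.0202 -0.0189] [-0.0191  0.0218]
foot -0.014 144 [-0.0203 -0.0189] [-0.0193  0.0217]
foot -0.01 155 [-0.0203 -0.019 ] [-0.0192  0.0219]
foot -0.006 167 [-0.0204 -0.0191] [-0.019   0.0217]
foot -0.002 171 [-0.0203 -0.0188] [-0.0192  0.0216]
head [-0.02032293 -0.01228875] [0.02115071 0.01622785] 0.13303787204344777
```

```bash
python3 - <<'E'
from h import *
a=np.load('w8.npz')['a'];c=a[150:240,230:395]
c=cv2.convertScaleAbs(cv2.resize(c,(800,436),interpolation=cv2.INTER_CUBIC),alpha=1.8);cv2.imwrite('pics/w8c.png',c)
C=optics.calibration('wrist')
th=np.radians(67.77-90);R=np.array([[np.cos(th),-np.sin(th)],[np.sin(th),np.cos(th)]]);c0=np.array([.5194,-.1966])
for y in(-.0205,-.0215,.0215,-.05,.05):
    w=c0+R@[-.0235,y]; p=proj('wrist',[[*w,.0595]],C)[0]; print(y,p,(p-[230,150])*4.85)
E
```

```text
-0.0205 [285.03385286 188.81895446] [266.91418636 188.27192911]
-0.0215 [283.50003443 188.81769305] [259.47516697 188.2658113 ]
0.0215 [349.55967138 188.89797365] [579.86440619 188.6551722 ]
-0.05 [239.96182891 188.79401664] [ 48.31487021 188.1509807 ]
0.05 [393.15963552 188.98020338] [791.32423225 189.05398638]
```

View pics/w8c.png

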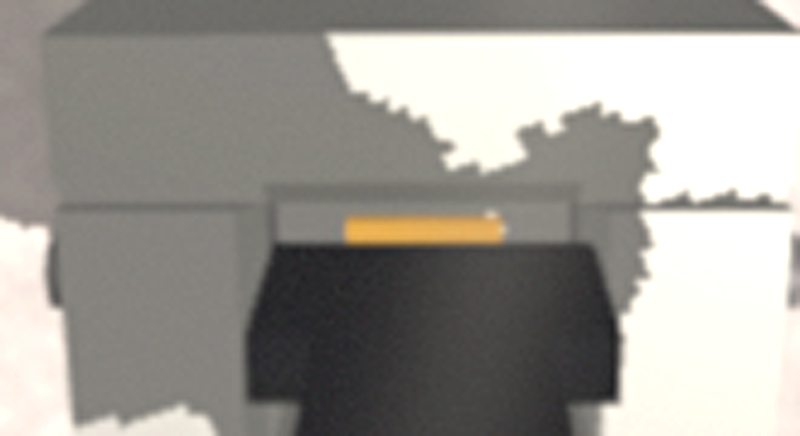

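The enhanced crop puts the bay mouth at columns 265–578 and the pack foot at 275–595. The pack is still about 1 mm too far in +y, so I'll nudge it and start lowering.

{"fn": "apply_moves", "kwargs": {"offset": [[0,-0.001,0],[0,-0.001,0.004],[0,-0.001,0.008],[0,-0.001,0.012],[0,-0.001,0.015],[0,-0.001,0.018],[0,-0.001,0.021],[0,-0.001,0.024],[0,-0.001,0.024]], "dr": [[0,0,0],[0,0,0],[0,0,0],[0,0,0],[0,0,0],[0,0,0],[0,0,0],[0,0,0],[0,0,0]]}}

```text
time: 12.02
tool_pos: [0.5195, -0.197, 0.0656]
ee_rot: [-0.605, -3.082, -0.0]
ft_force: [-0.2, 0.8, -3.5]
width: 0.0361
grasp_force: 22.5
```

{"fn": "apply_moves", "kwargs": {"offset": [[0,0,0.003],[0,0,0.006],[0,0,0.009],[0,0,0.012],[0,0,0.012]], "dr": [[0,0,0],[0,0,0],[0,0,0],[0,0,0],[0,0,0]]}}

```text
time: 12.65
tool_pos: [0.5195, -0.197, 0.0535]
ee_rot: [-0.605, -3.082, -0.0]
ft_force: [-0.1, 0.2, -2.8]
width: 0.036
grasp_force: 22.5
```

{"fn": "apply_moves", "kwargs": {"offset": [[0,0,0.001],[0,0,0.002],[0,0,0.003],[0,0,0.003]], "dr": [[0,0,0],[0,0,0],[0,0,0],[0,0,0]]}}

```text
time: 13.15
tool_pos: [0.5199, -0.1971, 0.0512]
ee_rot: [0.605, 3.082, -0.0]
ft_force: [-1.0, 0.9, 1.3]
width: 0.0362
grasp_force: 23.9
```

{"fn": "apply_moves", "kwargs": {"offset": [[0,0,0.001],[0,0,0.002],[0,0,0.003],[0,0,0.003]], "dr": [[0,0,0],[0,0,0],[0,0,0],[0,0,0]]}}

```text
time: 13.65
tool_pos: [0.5199, -0.197, 0.0479]
ee_rot: [0.605, 3.083, -0.0]
ft_force: [-1.3, 0.1, 4.5]
width: 0.0362
grasp_force: 24.5
```

{"fn": "apply_moves", "kwargs": {"offset": [[0,0,0.001],[0,0,0.001],[0,0,0.001]], "dr": [[0,0,0],[0,0,0],[0,0,0]]}}

```text
time: 14.02
tool_pos: [0.5199, -0.197, 0.0469]
ee_rot: [0.605, 3.083, -0.0]
ft_force: [0.0, 0.6, 4.8]
width: 0.0358
grasp_force: 24.7
```

{"fn": "apply_moves", "kwargs": {"offset": [[0,0,0.0005],[0,0,0.001],[0,0,0.001]], "dr": [[0,0,0],[0,0,0],[0,0,0]]}}

```text
time: 14.4
tool_pos: [0.52, -0.1971, 0.0466]
ee_rot: [0.605, 3.082, -0.0]
ft_force: [-3.8, -0.0, 11.8]
width: 0.0362
grasp_force: 26.7
```

Hard floor felt at 12 N, so I'll release.

{"fn": "apply_moves", "kwargs": {"offset": [[0,0,0],[0,0,0],[0,0,0],[0,0,0]], "dr": [[0,0,0],[0,0,0],[0,0,0],[0,0,0]], "claw": -0.3}}

```text
time: 14.9
tool_pos: [0.5196, -0.197, 0.0456]
ee_rot: [-0.605, -3.083, 0.0]
ft_force: [0.1, -0.6, 0.1]
width: 0.0556
grasp_force: 0.0
```

{"fn": "apply_moves", "kwargs": {"offset": [[0,0,-0.015],[0,0,-0.04],[0,0,-0.07],[0,0,-0.1],[-0.03,0,-0.12],[-0.06,0,-0.12],[-0.06,0,-0.12]], "dr": [[0,0,0],[0,0,0],[0,0,0],[0,0,0],[0,0,0],[0,0,0],[0,0,0]]}}

```text
time: 15.78
tool_pos: [0.5767, -0.2202, 0.1668]
ee_rot: [0.605, 3.081, -0.0]
ft_force: [0.5, -0.1, -0.3]
width: 0.0556
grasp_force: 0.0
```

```bash
python3 - w9 <<'E'
from look import *
th=np.radians(67.77-90);R=np.array([[np.cos(th),-np.sin(th)],[np.sin(th),np.cos(th)]])
c0=np.array([.5194,-.1966]); L=(P[:,:2]-c0)@R; z=P[:,2]
m=(z>.08)&(z<.105)&(abs(L).max(1)<.035)
print('top',m.sum(),np.median(z[m]),cv2.minAreaRect((L[m]*1000).astype(np.float32)))
for x in(-.015,0,.015):
    k=m&(abs(L[:,0]-x)<.004)&(abs(L[:,1])<.01);print(x,np.median(z[k]))
m=(abs(L).max(1)<.05)&(z>.055)&(z<.065)&(abs(L[:,1])>.035);print('rim',np.median(z[m]))
cv2.imwrite('pics/w9c.png',cv2.convertScaleAbs(cv2.resize(a[30:230,200:440],(720,600),interpolation=cv2.INTER_CUBIC),alpha=1.5))
E
```

```text
tcp [ 0.5767 -0.2202  0.1668] ytool 67.79 z [ 1.3e-03 -5.0e-04 -1.0e+00] t 15.775 f [ 0.45 -0.06 -0.35] w 0.05559671346194832 q [ 0.25  0.29  0.06  1.61 -0.02  1.24  1.49]
top 2361 0.0906767734700599 ((0.3018684387207031, 0.218841552734375), (47.00980758666992, 40.249698638916016), 89.92404174804688)
-0.015 0.09090618156444719
0 0.09113395184006833
0.015 0.0909074080206897
rim 0.05941953765684285
```

View pics/w9c.png

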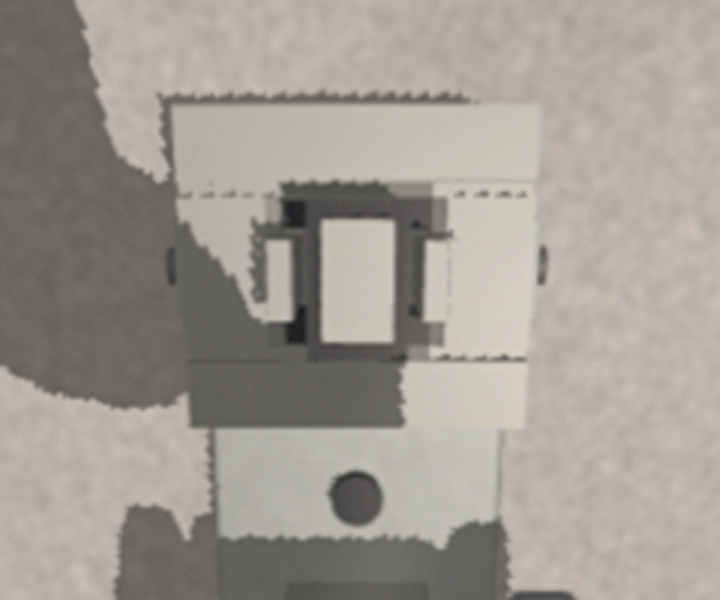

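The pack sits level and centred in the bay. Its top is 31.5 mm above the rim, the same as when it was latched in the cradle (31.4 mm), and the span over both tabs is back to about 47 mm. It's latched, so I'll hand in.

```bash
python3 -c "
from station import env;print(env.sign_off())"
```

```text
the job is handed in; nothing more can be done
None
```

The pack is out of the charging cradle and pressed home in the polisher bay; from its height and tab width in the last picture, both tabs look latched. The job is handed in, at about 16 s on the robot's clock, but no verdict came back.

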